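# Close a loaded wheel crate and clamp its lid

### The job

The small black crate is full of wheels and ready to go: lay its lid on gently, so that it sits level and fully down in the crate's rim, then swing the crate's clamp over and down until it lies flat on the lid. Don't drop, slam or force the lid, and leave the loose wheels and the screwdriver beyond it where they are.

Things in the scene. Friction and masses are not known exactly. Their poses are not given: they have to be found in the camera images.
- crate: Open black crate fixed to the bench, 170 x 210 mm outside (x by y), 70 mm high, walls 5 mm, holding six wheels (tops 45 mm above the bench). Origin: centre of its underside; z up; +x points to the long wall that carries the clamp (away from the robot). With the lid fully down, its plate rests on the rim and the lid's origin is 60 mm above the crate's.
- lid: Loose black lid, right way up on the bench: plate 170 x 210 mm (x by y), z = 10 to 15 mm; under it a locating skirt 152 x 192 mm outside, 10 mm deep, entering the crate's mouth with 4 mm play all round. Central grey grip rib on top: 16 mm wide (x), 80 mm long (y), z = 15 to 47 mm. Origin: centre of the skirt's underside; z up; same when turned half round. About 0.28 kg.
- lid_grip (a point): Point in the lid's grip rib at its middle, 38 mm above the lid's origin; its axes are the lid's.
- clamp (a joint): Angle of the steel clamp arm on the crate's +x wall, rad: 0 = down, lying level with its rubber foot on the seated lid; about 1.57 = upright; starts at 1.8 to 2.2 = leaning away from the crate. Stiff hinge (about 0.12 N m): it stays where it is left. Range 0 to 2.4.
- clamp_hinge (a point): Clamp's hinge axis, which runs along the crate's y; at x = 104, y = 0, z = 85 mm in the crate's frame. Two lugs beside it rise to z = 93 mm, 10 mm clear of the crate wall. Its axes are the crate's.
- clamp_bar (a point): Middle of the clamp's rubber cross bar at the arm's free end, 66 mm from the hinge. The bar is 12 mm thick, 50 mm long, parallel to the hinge; the arm is 18 mm wide and 8 mm thick. With the clamp down the bar lies at x = 38, z = 85 mm in the crate's frame.
- wheel_a: Bystander: loose black wheel lying flat, 60 mm across, 40 mm high; origin at the centre of its underside.
- wheel_b: Bystander: another such wheel.
- driver: Bystander: screwdriver lying on the bench.
- clip_bin: Bystander: blue bin of steel clips fixed to the bench, 100 x 140 mm, 35 mm high; origin at the centre of its underside.

How it is judged:
By the outcome, as a careful person would: the job done as asked, in the order asked, and still so for the second after the job is handed in, with the robot touching nothing.
It also fails if it takes over 58 s, if anything falls off the work surface, if the arm or the gripper's body presses on something with over 40 N, if the wrist force passes 120 N, or if a joint passes its speed limit or range.

### The arm

A 6-joint arm with a two-finger parallel gripper is mounted at the origin on the work surface. World frame = base frame: x ahead of the robot, y to its left, z up, the work surface at z = 0. Lengths are in m, angles in rad, forces in N, time in s.
With the tool pointing down it reaches from about 0.3 to 0.95 m from the base axis. Payload 3.1 kg.
Tool frame: the origin (TCP) lies at the very end of the fingers, on their centre line; the grasp point (between the pads) lies 19 mm behind it; z points along the fingers, y is the line along which they close (so a half turn about z gives the same grasp; the last joint's range is limited). The gripper opens to 85 mm and grips with 20 to 120 N. Pads are 22 mm wide; open, the fingers measure 114 mm over their backs; the gripper's body (76 mm by 85 mm) begins 54 mm behind the grasp point. The pads swing forward as they close: fully open they stand 13 mm farther back than shut.
Start: joints at [-1.367, 0.308, 1.634, -0, 1.2, -0.07], TCP at [0.169, -0.602, 0.231] pointing down, gripper open.
Joint ranges: [-3.06, 3.06], [-0.79, 1.96], [0.05, 2.63], [-1.19, 4.34], [0.05, 2.64], [-2.94, 2.94]. Speed limits (rad/s): [2.79, 2.79, 3.14, 3.14, 3.14, 3.14].

### API

Orientations are given as a unit quaternion [w, x, y, z].
In Python, from rig import bot gives the robot as it stands.
- The arm moves only by the tool drive_tool, never from a script. Its argument "steps" is a list of rows, each a list of 3 entries, a list of its own where there are three numbers: the closure, from 0 (fully open) to 1 (shut), then the shift along the tool's x, y, z in cm, then the turn, a rotation vector about the tool's x, y, z in degrees. In form: [[grip, [dx, dy, dz], [ax, ay, az]], ...]. A call has 1 to 8 rows; each row shifts and turns the commanded pose from where the row before left it, along the tool's axes as they then stand; what a row does not reach is not made up. A row lasts 1/10 s, in which the tool goes at most 50 mm and 8.59 degrees, less where a joint would pass 70% of its speed; a pose out of reach is approached as far as the arm can. A call with a gripper value outside its range is refused whole. The fingers move at their own pace and stop on an object; the grip force is fixed at half the most. Time passes only in rows, so rows that do not move let the fingers close. It gives the time, the measured TCP pose, the force, the opening and the grip force at its end, in the units of the state.
- bot.sense(): the state, without advancing time (a new reading comes with each control period).
- bot.snapshot(name): name is "side" or "top" or "wrist"; returns a dict with "pixels" (480x640x3 uint8, red, green, blue), "camera_matrix" (3x3 intrinsics, pixels), "R" (3x3) and "t" (3): a world point X has camera coordinates R X + t; the wrist camera has in their place "hand_eye" (4x4, takes a point from camera to tool coordinates, whose origin is the TCP and whose axes are the flange's). Camera axes: x right, y down, z forward; pixel columns grow to the right and rows downward; lengths in m; the calibration is good to about 2 mm. A picture is of the moment at which its call begins: read the wrist's pose just before it. There is no depth.
- bot.hand_in(): hands the job in; it is judged then, once.
Trained networks look in the newest picture that a camera, given by its name, has taken for a name from the list of things; names that differ only in an ending like _2 or _b are one class to them, and where a whole thing is asked for, a point or a joint stands for the part that bears it (a point fixed in the world has none). Each returns a list of dicts, best first, with "p" (0 to 1); they miss things now and then, are a little off and sometimes report something else, mostly with a low value. They report only what shows in the picture. A call takes as long as a camera call.
- bot.masks_of(camera, target): "region" (480x640 bool, what is visible of it).
- bot.spot_point(camera, target): "centre" ([x, y, z] in m, in world coordinates, good to about 4 mm: a listed point, or the origin of a listed thing).
The state is a dict: "t": time; "joints": joint angles; "qd": joint speeds; "effort": joint torques, N m; "tool_pos": TCP position; "tcp_rot": TCP orientation; "contact_force": force on the tool from outside, world axes, zero at the start; "wrist_torque": the same for the moment, N m; "width": finger opening in m; "grasp_force": force on a finger pad.
Only numpy, scipy, OpenCV 4.12 (cv2) and the standard library are available. Lean on these libraries where they do the work, as an engineer would, in place of code of your own. Each camera call takes 0.05 s, during which the arm holds its last target. There are 200 camera calls.

## Working session

There is one attempt and no reset: what is moved stays moved. The work goes in short steps, Python scripts to look and compute and a tool call to move; the robot and the scene stay as the last step left them, time stands still between calls to the robot, and variables do not carry over. Pictures are saved under pics/ and viewed, at most 12 in all, crops included, and the job is handed in when it is done.

Besides the shell and the picture viewer there is one more tool, called after "Emit:" as name(argument=value, ...) on one line, values as JSON. drive_tool: Moves the arm, as the interface text tells. Its arguments: {"type":"object","properties":{"steps":{"type":"array","items":{"type":"array"}}},"required":["steps"]}

```bash
mkdir -p pics; ls; python3 - <<'E'
from rig import bot
import cv2
s=bot.sense();print({k:s[k] for k in('t','tool_pos','tcp_rot','width','joints')})
for c in('top','side'):
    im=bot.snapshot(c);cv2.imwrite(f'pics/{c}0.png',im['pixels'][...,::-1])
    print(c,im['t'],im['R'])
    for n in('crate','lid','lid_grip','clamp_hinge','clamp_bar','wheel_a','driver','clip_bin'):
        print(n,[(round(float(d['p']),2),[round(float(v),4) for v in d['centre']]) for d in bot.spot_point(c,n)[:3]])
E
```

```text
pics
{'t': 0.0, 'tool_pos': array([ 0.16879236, -0.60092734,  0.23005529]), 'tcp_rot': array([-1.14701629e-03,  9.90647668e-01,  1.36440009e-01, -7.36133284e-05]), 'width': 0.08528363122539061, 'joints': array([-1.36671707e+00,  3.09004934e-01,  1.63516941e+00,  7.70092235e-06,
        1.19971705e+00, -6.96575694e-02])}
top [-0.0296914   0.61869711  0.95747251] [[ 0.01558593 -0.99969869  0.01896339]
 [-0.99622302 -0.01714642 -0.08512167]
 [ 0.08542118 -0.01756506 -0.99619009]]
crate [(0.77, [0.4825, 0.176, -0.0034])]
lid [(0.66, [0.463, -0.1621, -0.002]), (0.38, [0.7132, 0.2977, 0.0003])]
lid_grip [(0.83, [0.4629, -0.1624, 0.0349])]
clamp_hinge [(0.7, [0.5862, 0.1748, 0.0879])]
clamp_bar [(0.7, [0.6054, 0.1712, 0.1479])]
wheel_a [(0.93, [0.7371, -0.0983, -0.0021]), (0.87, [0.7692, 0.0736, -0.0007]), (0.23, [0.5843, 0.1772, 0.0911])]
driver [(0.76, [0.715, 0.2952, 0.002])]
clip_bin [(0.88, [0.7303, -0.2464, 0.0015])]
side [-0.53790925  0.22253217  0.70831316] [[ 0.90520221 -0.42495662 -0.00456417]
 [-0.29851505 -0.62815094 -0.71855074]
 [ 0.3024859   0.65179619 -0.69545957]]
crate [(0.85, [0.4813, 0.1753, -0.0019])]
lid [(0.94, [0.461, -0.1624, 0.0032])]
lid_grip [(0.77, [0.4649, -0.1649, 0.0363])]
clamp_hinge [(0.69, [0.5908, 0.1772, 0.0879])]
clamp_bar [(0.68, [0.601, 0.1772, 0.1461])]
wheel_a [(0.84, [0.7391, -0.0938, 0.0024]), (0.78, [0.7619, 0.0717, 0.0002])]
driver [(0.96, [0.7147, 0.2952, -0.0031])]
clip_bin []
```

View pics/top0.png

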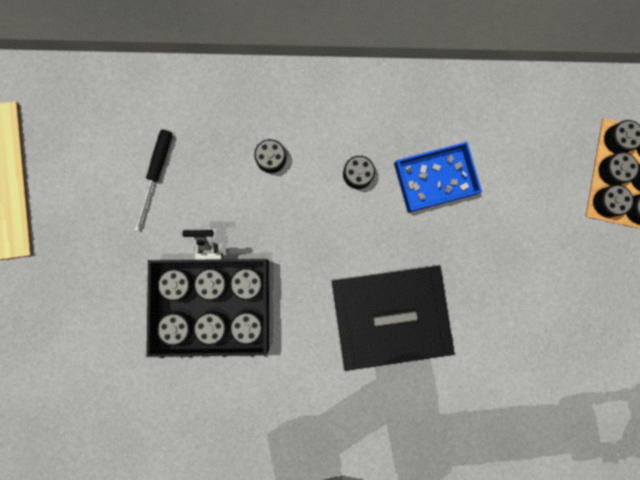

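View pics/side0.png

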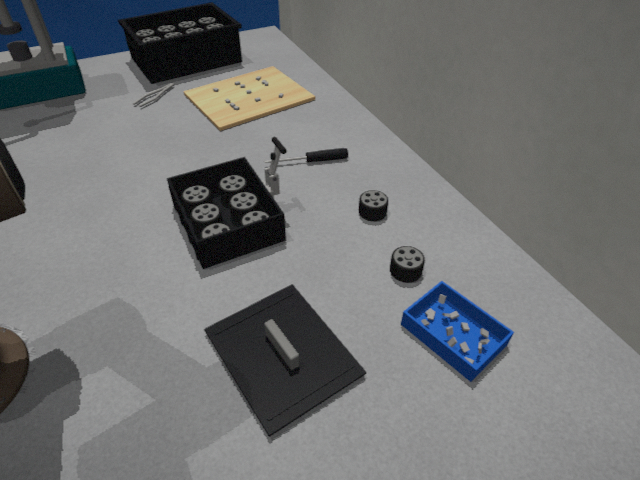

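The top view shows the crate at about (148–270, 258–357) with the clamp at (200, 240). The lid is at (333–454, 265–370), turned slightly, with its rib from (374, 322) to (417, 317). The side view agrees. Next I'll get the yaws.

```bash
cat > h.py <<'E'
from rig import bot
import numpy as np, cv2
from scipy.spatial.transform import Rotation as Ro
def plane(im,uv,z,R=None,t=None):
    R=im['R'] if R is None else R; t=im['t'] if t is None else t
    c=-R.T@t; d=np.c_[np.asarray(uv,float),np.ones(len(uv))]@np.linalg.inv(im['camera_matrix']).T@R
    return (c+d*((z-c[2])/d[:,2])[:,None])[:,:2]
def snap(cam):
    s=bot.sense(); im=bot.snapshot(cam)
    if cam=='wrist':
        T=np.eye(4);T[:3,:3]=tr(s).as_matrix();T[:3,3]=s['tool_pos'];W=np.linalg.inv(T@im['hand_eye']);im['R']=W[:3,:3];im['t']=W[:3,3]
    return im
def tr(s): q=s['tcp_rot'];return Ro.from_quat([q[1],q[2],q[3],q[0]])
def rect(im,m,z,k=0):
    m=m.astype(np.uint8)
    if k:m=cv2.morphologyEx(cv2.morphologyEx(m,cv2.MORPH_CLOSE,np.ones((k,k))),cv2.MORPH_OPEN,np.ones((k,k)))
    c=max(cv2.findContours(m,0,cv2.CHAIN_APPROX_NONE)[0],key=cv2.contourArea)
    p=plane(im,c[:,0],z); r=cv2.minAreaRect((p*1000).astype(np.float32)); return r
def goal(pos,yaw):
    "remaining shift (cm, tool axes) and turn (deg) to TCP pos with tool down and tool y at world heading yaw deg"
    s=bot.sense();R=tr(s);y=np.radians(yaw);ty=np.array([np.cos(y),np.sin(y),0]);tz=np.array([0,0,-1.])
    best=None
    for sg in(1,-1):
        G=np.c_[np.cross(sg*ty,tz),sg*ty,tz];v=np.degrees((R.inv()*Ro.from_matrix(G)).as_rotvec())
        gd=(Ro.from_matrix(G).inv()).apply(np.array(pos)-s['tool_pos'])*100
        print('pos',np.round(s['tool_pos'],4),'t',round(s['t'],2),'shift now',np.round(R.inv().apply(np.array(pos)-s['tool_pos'])*100,2),'after turn',np.round(gd,2),'turn',np.round(v,2),'j6',round(s['joints'][5],2),'F',np.round(s['contact_force'],1))
E
python3 - <<'E'
from h import *
im=snap('top')
for n,z,k in(('lid',.015,9),('crate',.07,25),('lid_grip',.047,0)):
    for d in bot.masks_of('top',n)[:1]:
        print(n,d['p'],d['region'].sum(),rect(im,d['region'],z,k))
im=snap('side')
for n,z,k in(('lid',.015,9),('crate',.07,25)):
    for d in bot.masks_of('side',n)[:1]: print('side',n,d['p'],rect(im,d['region'],z,k))
goal([.463,-.163,.15],6)
E
```

```text
lid 0.94 10164 ((465.13848876953125, -164.25086975097656), (171.03395080566406, 210.156494140625), 9.281050682067871)
crate 0.66 12502 ((507.03314208984375, 171.549560546875), (221.22613525390625, 214.0352325439453), 1.3381032943725586)
lid_grip 0.88 10278 ((467.6380615234375, -159.32290649414062), (166.23428344726562, 205.89273071289062), 8.96865463256836)
side lid 0.79 ((464.5731506347656, -164.60458374023438), (172.2409210205078, 214.12899780273438), 8.948999404907227)
pos [ 0.169  -0.6017  0.2312] t 1.25 shift now [ 40.17 -34.29   8.13] after turn [40.56 33.83  8.12] turn [ -0.    -0.   -80.32] j6 -0.07 F [0.5 0.3 0.5]
pos [ 0.169  -0.6017  0.2312] t 1.25 shift now [ 40.17 -34.29   8.13] after turn [-40.56 -33.83   8.12] turn [-0.    0.   99.68] j6 -0.07 F [0.5 0.3 0.5]
```

Emit:
drive_tool(steps=[[0,[3.3,-2.8,0],[0,0,0]],[0,[3.3,-2.8,0],[0,0,0]],[0,[3.3,-2.8,0],[0,0,0]],[0,[3.3,-2.8,0],[0,0,0]],[0,[3.3,-2.8,0],[0,0,0]],[0,[3.3,-2.8,0],[0,0,0]],[0,[3.3,-2.8,0],[0,0,0]],[0,[3.3,-2.8,0],[0,0,0]]])

```text
t: 2.05
tool_pos: [0.3633, -0.3133, 0.2316]
tcp_rot: [0.0, 0.991, 0.136, 0.0]
contact_force: [1.3, -1.0, 0.5]
width: 0.0855
grasp_force: 0.0
```

Emit:
drive_tool(steps=[[0,[3.4,-3.0,0],[0,0,0]],[0,[3.4,-3.0,0],[0,0,0]],[0,[3.4,-3.0,0],[0,0,0]],[0,[3.4,-2.9,0],[0,0,0]],[0,[0,0,0],[0,0,-8.5]],[0,[0,0,0],[0,0,-8.5]],[0,[0,0,0],[0,0,-8.5]],[0,[0,0,0],[0,0,-8.5]]])

```text
t: 2.85
tool_pos: [0.4615, -0.163, 0.2314]
tcp_rot: [0.0, 0.906, 0.423, 0.0]
contact_force: [0.4, -0.1, -0.2]
width: 0.0852
grasp_force: 0.0
```

Emit:
drive_tool(steps=[[0,[0,0,0],[0,0,-8.5]],[0,[0,0,0],[0,0,-8.5]],[0,[0,0,0],[0,0,-8.5]],[0,[0,0,0],[0,0,-8.5]],[0,[0,0,0],[0,0,-8.5]],[0,[0,0,0],[0,0,0]],[0,[0,0,0],[0,0,0]]])

```text
t: 3.55
tool_pos: [0.4613, -0.1634, 0.2314]
tcp_rot: [0.0, 0.695, 0.719, 0.0]
contact_force: [0.8, -0.4, -0.3]
width: 0.0852
grasp_force: 0.0
```

```bash
python3 - <<'E'
from h import *
goal([.464,-.163,.12],9.1)
im=snap('wrist');cv2.imwrite('pics/w1.png',im['pixels'][...,::-1])
for n in('lid','lid_grip'):
    print(n,[(round(float(d['p']),2),np.round(d['centre'],4)) for d in bot.spot_point('wrist',n)[:2]])
# bright rib top within image
g=cv2.cvtColor(im['pixels'],cv2.COLOR_RGB2GRAY)
for d in bot.masks_of('wrist','lid')[:1]: print(d['p'],rect(im,d['region'],.015,9))
E
```

```text
pos [ 0.4613 -0.1634  0.2314] t 3.55 shift now [ 0.03  0.27 11.14] after turn [-1.000e-02  2.700e-01  1.114e+01] turn [ 0.01  0.   -7.09] j6 -0.46 F [ 0.8 -0.4 -0.3]
pos [ 0.4613 -0.1634  0.2314] t 3.55 shift now [ 0.03  0.27 11.14] after turn [ 1.000e-02 -2.700e-01  1.114e+01] turn [ 1.0000e-02 -1.0000e-02  1.7291e+02] j6 -0.46 F [ 0.8 -0.4 -0.3]
lid [(0.72, array([ 0.4645, -0.1626, -0.0011]))]
lid_grip [(0.6, array([ 0.4613, -0.1653,  0.0378]))]
0.8 ((463.6499328613281, -163.7066192626953), (170.8092803955078, 211.0073699951172), 8.935993194580078)
```

View pics/w1.png

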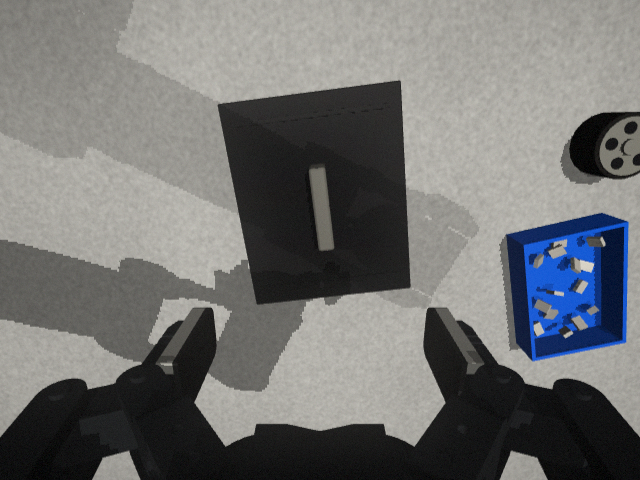

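The wrist view shows the lid with its rib at (310–333, 165–250), centred between the open fingers. The lid comes out at (0.4638, −0.1637) with yaw 9°.

Emit:
drive_tool(steps=[[0,[0,0.25,0],[0,0,-7]],[0,[0,0,4],[0,0,0]],[0,[0,0,4],[0,0,0]],[0,[0,0,4],[0,0,0]],[0,[0,0,4],[0,0,0]],[0,[0,0,3],[0,0,0]],[0,[0,0,1.2],[0,0,0]],[0,[0,0,0.7],[0,0,0]]])

```text
t: 4.55
tool_pos: [0.4633, -0.163, 0.0213]
tcp_rot: [-0.001, 0.648, 0.761, -0.0]
contact_force: [0.8, -0.3, -0.1]
width: 0.0854
grasp_force: 0.0
```

Emit:
drive_tool(steps=[[0,[0,0,0],[0,0,0]],[0.3,[0,0,0],[0,0,0]],[0.5,[0,0,0],[0,0,0]],[0.6,[0,0,0],[0,0,0]],[0.7,[0,0,0],[0,0,0]],[1,[0,0,0],[0,0,0]],[1,[0,0,0],[0,0,0]],[1,[0,0,0],[0,0,0]]])

```text
t: 5.35
tool_pos: [0.4644, -0.1636, 0.023]
tcp_rot: [0.001, 0.648, 0.761, 0.0]
contact_force: [-0.9, 1.0, 5.8]
width: 0.0151
grasp_force: 60.7
```

Emit:
drive_tool(steps=[[1,[0,0,0],[0,0,0]],[1,[0,0,0],[0,0,0]],[1,[0,0,0],[0,0,0]],[1,[0,0,0],[0,0,0]]])

```text
t: 5.75
tool_pos: [0.4644, -0.1636, 0.023]
tcp_rot: [0.001, 0.648, 0.761, 0.0]
contact_force: [-0.6, -0.6, 5.6]
width: 0.0149
grasp_force: 60.7
```

```bash
python3 - <<'E'
from h import *
s=bot.sense();print({k:s[k] for k in('t','tool_pos','tcp_rot','contact_force','width','grasp_force')})
goal([.482,.1755,.20],1.3)
E
```

```text
{'t': 5.75, 'tool_pos': array([ 0.46439546, -0.16359026,  0.02301253]), 'tcp_rot': array([5.05258341e-04, 6.48182698e-01, 7.61484685e-01, 9.17550097e-05]), 'contact_force': array([-0.56890479, -0.6286812 ,  5.5857518 ]), 'width': 0.014921763706169086, 'grasp_force': 60.66638946533203}
pos [ 0.4644 -0.1636  0.023 ] t 5.75 shift now [ 33.18   7.17 -17.71] after turn [ 33.86   2.53 -17.7 ] turn [0.05 0.03 7.89] j6 -0.59 F [-0.6 -0.6  5.6]
pos [ 0.4644 -0.1636  0.023 ] t 5.75 shift now [ 33.18   7.17 -17.71] after turn [-33.86  -2.53 -17.7 ] turn [-5.0000e-02  7.0000e-02 -1.7211e+02] j6 -0.59 F [-0.6 -0.6  5.6]
```

Emit:
drive_tool(steps=[[1,[0,0,-0.3],[0,0,0]],[1,[0,0,-1],[0,0,0]],[1,[0,0,-2],[0,0,0]],[1,[0,0,-3],[0,0,0]],[1,[0,0,-3],[0,0,0]],[1,[0,0,-3],[0,0,0]],[1,[0,0,-2.5],[0,0,0]],[1,[0,0,-1],[0,0,0]]])

```text
t: 6.55
tool_pos: [0.4652, -0.1638, 0.1831]
tcp_rot: [0.002, 0.648, 0.761, 0.001]
contact_force: [0.1, -0.5, -2.7]
width: 0.015
grasp_force: 59.6
```

```bash
python3 - <<'E'
from h import *
im=snap('top');d=bot.masks_of('top','crate')[0]
print('cam',-im['R'].T@im['t'])
g=cv2.cvtColor(im['pixels'],cv2.COLOR_RGB2GRAY);x0,y0=125,215
cv2.imwrite('pics/crate.png',cv2.resize(im['pixels'][y0:375,x0:295,::-1],None,fx=4,fy=3.7,interpolation=cv2.INTER_CUBIC)[:600,:680])
m=d['region'].astype(np.uint8);ys,xs=np.nonzero(m);print(xs.min(),xs.max(),ys.min(),ys.max())
c=max(cv2.findContours(m,0,cv2.CHAIN_APPROX_NONE)[0],key=cv2.contourArea)[:,0]
def line(sel,z,ax):
    p=plane(im,c[sel]+0.,z)*1000
    l=cv2.fitLine(p.astype(np.float32),cv2.DIST_HUBER,0,.01,.01).ravel()
    a=l[:2]*np.sign(l[1-ax]);print(np.round(l[2:],1),'ang',np.round(np.degrees(np.arctan2(a[ax],a[1-ax])),2),len(p))
u,v=c.T
line((u<155)&(v>270)&(v<345),.07,1-0 if 0 else 0 if 0 else 1) # +y side: line along x
line((u>262)&(v>275)&(v<345),.0,1)
line((u>262)&(v>275)&(v<345),.07,1)
line((v>350)&(u>160)&(u<255),.07,0)
line((v<264)&(((u>155)&(u<180))|((u>225)&(u<262))),.07,0)
print('prof row 307',g[307,140:160],g[307,258:280]);print('col 190',g[348:366,190],'col 170',g[250:268,165])
s=bot.sense();print(s['tool_pos'],s['contact_force'],s['width'])
E
```

```text
cam [ 0.53503464 -0.00225594  1.00705221]
146 268 229 357
[490.  277.4] ang 1.49 74
[462.5  68.5] ang 1.34 69
[477.5  63.8] ang 1.34 69
[397.7 187.1] ang -0.74 94
[567.1 150.5] ang -1.57 60
prof row 307 [190 188 188 190 187 179 145  94  58  36  17  11   8   7   4   7  10   5
   4  11] [ 50  51  48  52  48  52  46  45  30  12  27  57  76  81  87  96 107 112
 109 106 109 118]
col 190 [ 28  16  11   8   9  27  40  46  58 104 158 182 185 186 188 187 186 186] col 170 [186 182 184 171 164 165 161 163 157 121  79  51  38  25  25  21  27  26]
[ 0.46471866 -0.16361859  0.18175697] [-0.45021202  0.48193862 -1.95000967] 0.015064709512643116
```

View pics/crate.png

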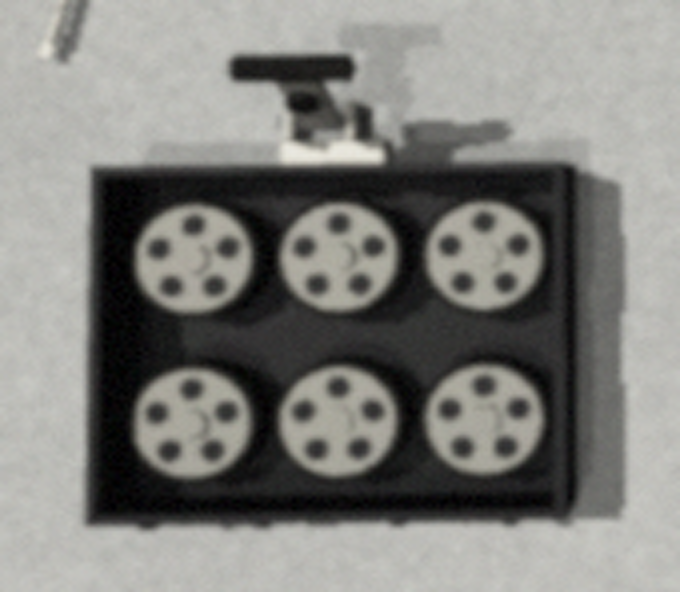

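The crop shows the crate rim with corners near (92,168), (573,168), (87,522) and (566,520), slightly turned. The clamp leans away, with its bar at (292,68).

```bash
python3 - <<'E'
from h import *
im=snap('top')
uv=np.array([[92,168],[572,168],[87,522],[568,521]])/[4,3.7]+[124.6,214.6]
p=plane(im,uv,.07)*1000;print(np.round(p,1),p.mean(0),cv2.minAreaRect(p.astype(np.float32)))
for cam in('top','side'):
    if cam=='side':im=snap('side')
    for n in('crate','clamp_hinge','clamp_bar','lid','lid_grip'):print(cam,n,[(round(float(d['p']),2),np.round(d['centre'],4)) for d in bot.spot_point(cam,n)[:1]])
E
```

```text
[[562.1 278.9]
 [565.6  66.6]
 [395.4 273.9]
 [398.5  64.4]] [480.40129793 170.94075674] ((480.3331298828125, 171.36520385742188), (167.07777404785156, 212.30726623535156), 0.9299163818359375)
top crate [(0.77, array([ 0.4814,  0.1746, -0.0026]))]
top clamp_hinge [(0.84, array([0.5849, 0.1762, 0.0877]))]
top clamp_bar [(0.59, array([0.6042, 0.1731, 0.1477]))]
top lid [(0.81, array([ 0.4634, -0.1632,  0.1543]))]
top lid_grip [(0.69, array([ 0.4663, -0.1631,  0.1934]))]
side crate [(0.79, array([ 0.4809,  0.1772, -0.0021]))]
side clamp_hinge []
side clamp_bar []
side lid [(0.97, array([ 0.4682, -0.164 ,  0.1569]))]
side lid_grip [(0.95, array([ 0.4619, -0.1595,  0.1903]))]
```

Emit:
drive_tool(steps=[[1,[0,0,0],[0,0,3.9]],[1,[0,0,0],[0,0,3.9]],[1,[1.5,0.2,0],[0,0,0]],[1,[2.7,0.2,0],[0,0,0]],[1,[3.5,0.25,0],[0,0,0]],[1,[3.5,0.25,0],[0,0,0]],[1,[3.5,0.25,0],[0,0,0]],[1,[3.5,0.25,0],[0,0,0]]])

```text
t: 8.05
tool_pos: [0.4731, 0.0212, 0.1804]
tcp_rot: [-0.0, 0.698, 0.716, 0.0]
contact_force: [-0.0, 0.7, -2.1]
width: 0.0152
grasp_force: 59.4
```

Emit:
drive_tool(steps=[[1,[3.5,0.25,0],[0,0,0]],[1,[3.5,0.25,0],[0,0,0]],[1,[3.5,0.25,0],[0,0,0]],[1,[2.5,0.2,0],[0,0,0]],[1,[1.5,0.1,0],[0,0,0]],[1,[0.6,0,0],[0,0,0]],[1,[0,0,0],[0,0,0]],[1,[0,0,0],[0,0,0]]])

```text
t: 8.85
tool_pos: [0.48, 0.1694, 0.1801]
tcp_rot: [0.0, 0.699, 0.716, -0.0]
contact_force: [0.6, -0.1, -2.7]
width: 0.0149
grasp_force: 59.5
```

```bash
python3 - <<'E'
from h import *
goal([.4815,.174,.115],1.3)
for cam in('top','side'):
    im=snap(cam);cv2.imwrite(f'pics/{cam}1.png',im['pixels'][...,::-1])
    for n in('crate','lid','lid_grip'):print(cam,n,[(round(float(d['p']),2),np.round(d['centre'],4)) for d in bot.spot_point(cam,n)[:1]])
im=snap('wrist');cv2.imwrite('pics/w2.png',im['pixels'][...,::-1])
E
```

```text
pos [0.48   0.1694 0.1801] t 8.85 shift now [0.46 0.16 6.51] after turn [0.45 0.16 6.51] turn [-0.03  0.04  0.08] j6 0.23 F [ 0.6 -0.1 -2.7]
pos [0.48   0.1694 0.1801] t 8.85 shift now [0.46 0.16 6.51] after turn [-0.45 -0.16  6.51] turn [-7.0000e-02 -5.0000e-02 -1.7992e+02] j6 0.23 F [ 0.6 -0.1 -2.7]
top crate []
top lid [(0.58, array([0.4779, 0.1698, 0.1557]))]
top lid_grip [(0.86, array([0.4829, 0.1685, 0.1921]))]
side crate [(0.77, array([0.4793, 0.1756, 0.0022]))]
side lid [(0.89, array([0.4846, 0.1725, 0.1586]))]
side lid_grip [(0.91, array([0.4815, 0.1698, 0.1946]))]
```

View pics/w2.png

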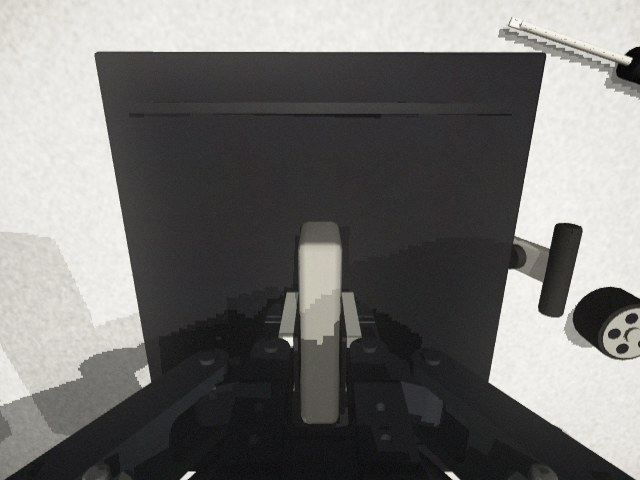

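The wrist view shows the lid held level and square, with the rib at (300–340, 222–425) and the clamp bar at (563, 268), clear of the lid. I'll lower to a hover.

Emit:
drive_tool(steps=[[1,[0.45,0.15,1],[0,0,0]],[1,[0,0,1.5],[0,0,0]],[1,[0,0,1.5],[0,0,0]],[1,[0,0,1.5],[0,0,0]],[1,[0,0,1.0],[0,0,0]],[1,[0,0,0.6],[0,0,0]],[1,[0,0,0],[0,0,0]]])

```text
t: 10.0
tool_pos: [0.4809, 0.1747, 0.1082]
tcp_rot: [-0.001, 0.698, 0.716, -0.001]
contact_force: [0.9, 0.3, -2.8]
width: 0.015
grasp_force: 59.5
```

```bash
python3 - <<'E'
from h import *
goal([.4815,.174,.083],1.3)
a=snap('side');b=snap('top')
for cam in('top','side'):
    for n in('crate','lid','lid_grip'):print(cam,n,[(round(float(d['p']),2),np.round(d['centre'],4)) for d in bot.spot_point(cam,n)[:1]])
A=cv2.resize(a['pixels'][150:280,150:310],None,fx=4,fy=4,interpolation=cv2.INTER_CUBIC)
cv2.imwrite('pics/s2.png',np.clip(A[...,::-1].astype(float)*2,0,255))
E
```

```text
pos [0.4809 0.1747 0.1082] t 10.0 shift now [-0.07  0.06  2.52] after turn [-0.07  0.06  2.52] turn [-0.12  0.03  0.09] j6 0.24 F [ 0.9  0.3 -2.8]
pos [0.4809 0.1747 0.1082] t 10.0 shift now [-0.07  0.06  2.52] after turn [ 0.07 -0.06  2.52] turn [-4.0000e-02 -1.8000e-01 -1.7991e+02] j6 0.24 F [ 0.9  0.3 -2.8]
top crate []
top lid [(0.8, array([0.4794, 0.1744, 0.083 ]))]
top lid_grip [(0.95, array([0.4822, 0.1749, 0.1227]))]
side crate [(0.6, array([0.4804, 0.1735, 0.0018]))]
side lid [(0.78, array([0.4829, 0.1751, 0.0866]))]
side lid_grip [(0.94, array([0.4818, 0.177 , 0.1235]))][ WARN:0@6.429] global loadsave.cpp:1063 imwrite_ Unsupported depth image for selected encoder is fallbacked to CV_8U.
```

View pics/s2.png

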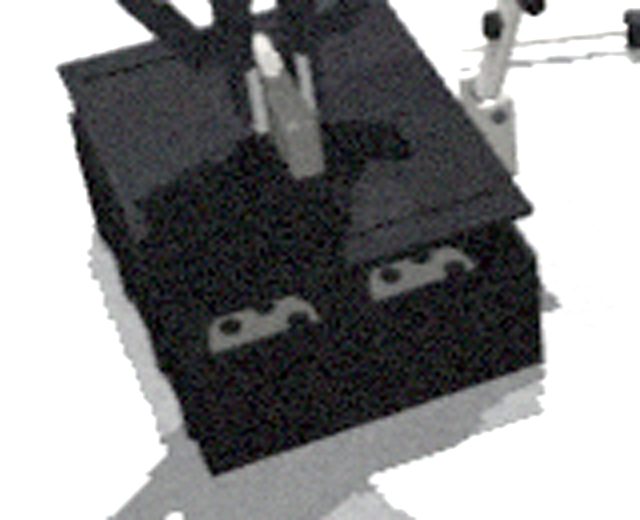

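The crop shows the lid level and just above the crate, with wheels still visible under its near edge at (260,320) and (420,270). I'll lower slowly while watching the force.

Emit:
drive_tool(steps=[[1,[-0.05,0.05,0.5],[0,0,0]],[1,[0,0,0.4],[0,0,0]],[1,[0,0,0.3],[0,0,0]],[1,[0,0,0.2],[0,0,0]],[1,[0,0,0.2],[0,0,0]],[1,[0,0,0.1],[0,0,0]],[1,[0,0,0],[0,0,0]]])

```text
t: 11.1
tool_pos: [0.4821, 0.1743, 0.0921]
tcp_rot: [-0.0, 0.698, 0.716, -0.0]
contact_force: [-0.7, 0.3, -1.2]
width: 0.015
grasp_force: 59.5
```

Emit:
drive_tool(steps=[[1,[0,0,0.15],[0,0,0]],[1,[0,0,0.15],[0,0,0]],[1,[0,0,0],[0,0,0]]])

```text
t: 11.4
tool_pos: [0.482, 0.1742, 0.0891]
tcp_rot: [-0.0, 0.698, 0.716, -0.0]
contact_force: [-0.9, -0.2, -3.3]
width: 0.015
grasp_force: 59.5
```

Emit:
drive_tool(steps=[[1,[0,0,0.15],[0,0,0]],[1,[0,0,0.15],[0,0,0]],[1,[0,0,0],[0,0,0]]])

```text
t: 11.7
tool_pos: [0.4819, 0.1742, 0.086]
tcp_rot: [-0.0, 0.698, 0.716, -0.0]
contact_force: [0.6, 0.9, -3.4]
width: 0.0148
grasp_force: 59.5
```

Emit:
drive_tool(steps=[[1,[0,0,0.1],[0,0,0]],[1,[0,0,0.1],[0,0,0]],[1,[0,0,0],[0,0,0]]])

```text
t: 12.0
tool_pos: [0.482, 0.1742, 0.0841]
tcp_rot: [-0.0, 0.699, 0.716, -0.0]
contact_force: [-0.5, 0.1, -2.6]
width: 0.0147
grasp_force: 59.5
```

Emit:
drive_tool(steps=[[1,[0,0,0.1],[0,0,0]],[1,[0,0,0],[0,0,0]]])

```text
t: 12.2
tool_pos: [0.4821, 0.1743, 0.0832]
tcp_rot: [-0.0, 0.698, 0.716, -0.0]
contact_force: [0.1, -0.6, -2.4]
width: 0.0148
grasp_force: 59.5
```

Emit:
drive_tool(steps=[[1,[0,0,0.05],[0,0,0]],[1,[0,0,0.05],[0,0,0]],[1,[0,0,0],[0,0,0]]])

```text
t: 12.5
tool_pos: [0.4822, 0.1743, 0.083]
tcp_rot: [-0.0, 0.698, 0.716, -0.0]
contact_force: [-2.6, -0.8, 5.8]
width: 0.0151
grasp_force: 60.5
```

The lid made contact at exactly the expected height (0.083). I'll release it slowly.

Emit:
drive_tool(steps=[[0.75,[0,0,0],[0,0,0]],[0.7,[0,0,0],[0,0,0]],[0.6,[0,0,0],[0,0,0]],[0.5,[0,0,0],[0,0,0]],[0.4,[0,0,0],[0,0,0]],[0.4,[0,0,0],[0,0,0]]])

```text
t: 13.1
tool_pos: [0.4822, 0.1743, 0.0822]
tcp_rot: [-0.0, 0.699, 0.716, 0.0]
contact_force: [1.2, -0.4, -0.2]
width: 0.0513
grasp_force: 0.0
```

Emit:
drive_tool(steps=[[0.4,[0,0,-0.5],[0,0,0]],[0.4,[0,0,-1.5],[0,0,0]],[0.4,[0,0,-3],[0,0,0]],[0.4,[0,0,-4],[0,0,0]],[0.4,[0,0,-4],[0,0,0]],[0.4,[0,0,-2],[0,0,0]],[0.4,[0,0,0],[0,0,0]]])

```text
t: 13.8
tool_pos: [0.4851, 0.1751, 0.237]
tcp_rot: [0.002, 0.698, 0.716, 0.004]
contact_force: [1.0, 0.0, -0.9]
width: 0.0513
grasp_force: 0.0
```

```bash
python3 - <<'E'
from h import *
for cam in('top','side','wrist'):
    im=snap(cam)
    for n in('crate','lid','lid_grip','clamp_hinge','clamp_bar'):print(cam,n,[(round(float(d['p']),2),np.round(d['centre'],4)) for d in bot.spot_point(cam,n)[:1]])
    if cam=='side':A=cv2.resize(im['pixels'][130:280,150:310],None,fx=4,fy=4,interpolation=cv2.INTER_CUBIC)
    if cam=='wrist':B=im['pixels']
cv2.imwrite('pics/s3.png',np.hstack([np.clip(A[:480,:,::-1].astype(float)*2,0,255).astype(np.uint8),B[...,::-1]])[:, ::1] if 0 else np.clip(A[...,::-1].astype(float)*2,0,255).astype(np.uint8))
cv2.imwrite('pics/w3.png',B[...,::-1])
goal([.65,.177,.13],91.3)
E
```

```text
top crate []
top lid [(0.82, array([0.482 , 0.1733, 0.0551]))]
top lid_grip [(0.66, array([0.4837, 0.1727, 0.0945]))]
top clamp_hinge [(0.62, array([0.5839, 0.1735, 0.0894]))]
top clamp_bar [(0.92, array([0.6056, 0.1769, 0.1496]))]
side crate [(0.86, array([0.481 , 0.1771, 0.0007]))]
side lid [(0.74, array([0.4847, 0.1771, 0.062 ]))]
side lid_grip []
side clamp_hinge [(0.62, array([0.5865, 0.1762, 0.0876]))]
side clamp_bar [(0.87, array([0.6036, 0.177 , 0.1469]))]
wrist crate []
wrist lid []
wrist lid_grip [(0.58, array([0.4828, 0.1741, 0.099 ]))]
wrist clamp_hinge []
wrist clamp_bar [(0.58, array([0.6032, 0.1787, 0.1504]))]
pos [0.4822 0.1743 0.2323] t 14.7 shift now [-0.14 16.78 10.24] after turn [-16.78  -0.11  10.23] turn [ 1.000e-02  1.000e-02 -8.991e+01] j6 0.24 F [0.2 0.2 0.2]
pos [0.4822 0.1743 0.2323] t 14.7 shift now [-0.14 16.78 10.24] after turn [16.78  0.11 10.23] turn [ 1.000e-02 -1.000e-02  9.009e+01] j6 0.24 F [0.2 0.2 0.2]
```

View pics/s3.png

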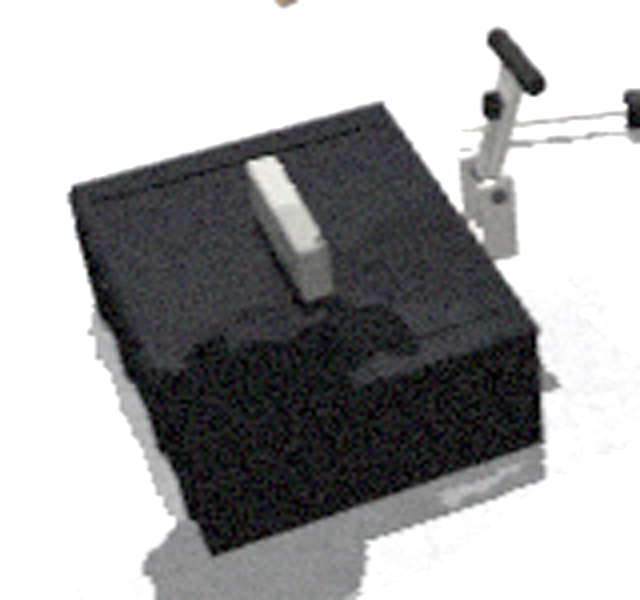

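View pics/w3.png

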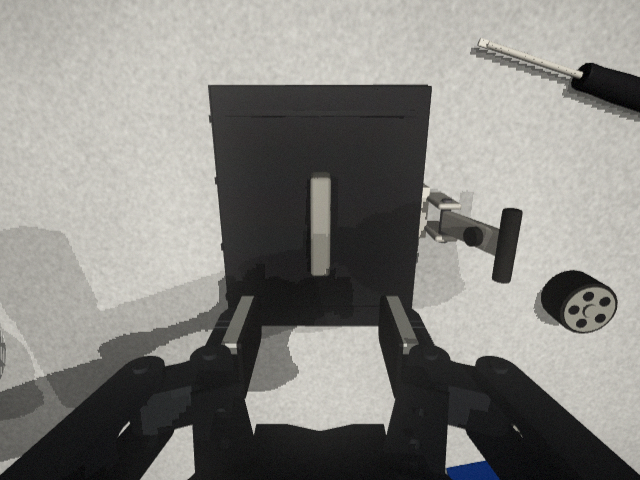

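The side and wrist views show the lid fully down and flush on the rim (wrist: 210–432, 85–325). The clamp still leans away, with its bar at (508, 245). It comes out at θ≈1.85 rad with the hinge near (0.586, 0.176, 0.085). Next I'll close the fingers and go round behind the bar.

Emit:
drive_tool(steps=[[1,[0,1,0],[0,0,0]],[1,[0,2.5,0],[0,0,0]],[1,[0,3.5,0],[0,0,0]],[1,[0,3.5,0],[0,0,0]],[1,[0,3.5,0],[0,0,0]],[1,[0,2,0],[0,0,0]],[1,[0,0.6,0],[0,0,0]],[1,[0,0,0],[0,0,0]]])

```text
t: 15.5
tool_pos: [0.6486, 0.1781, 0.2317]
tcp_rot: [-0.0, 0.699, 0.715, -0.0]
contact_force: [-1.1, 0.3, 0.8]
width: 0.0002
grasp_force: 0.0
```

Emit:
drive_tool(steps=[[1,[0,0,1],[0,0,0]],[1,[0,0,2.5],[0,0,0]],[1,[0,0,3],[0,0,0]],[1,[0,0,2.2],[0,0,0]],[1,[0,0,0.8],[0,0,0]],[1,[0,0,0],[0,0,0]]])

```text
t: 16.1
tool_pos: [0.6459, 0.1781, 0.1354]
tcp_rot: [-0.001, 0.698, 0.716, -0.002]
contact_force: [0.5, 0.6, -0.3]
width: 0.0001
grasp_force: 0.0
```

```bash
python3 - <<'E'
from h import *
goal([.6045,.1767,.136],1.3)
s=bot.sense();print(s['width'])
im=snap('side');print([(d['p'],d['centre']) for d in bot.spot_point('side','clamp_bar')[:1]])
cv2.imwrite('pics/s4.png',im['pixels'][60:300,150:470,::-1].repeat(2,0).repeat(2,1))
E
```

```text
pos [0.6459 0.1781 0.1354] t 16.1 shift now [-0.04 -4.14 -0.05] after turn [-0.05 -4.14 -0.06] turn [-0.24  0.04  0.11] j6 0.18 F [ 0.5  0.6 -0.3]
pos [0.6459 0.1781 0.1354] t 16.1 shift now [-0.04 -4.14 -0.05] after turn [ 0.05  4.14 -0.06] turn [-7.0000e-02 -3.7000e-01 -1.7989e+02] j6 0.18 F [ 0.5  0.6 -0.3]
8.744959698655968e-05
[(0.68, [0.6031, 0.1754, 0.1457])]
```

View pics/s4.png

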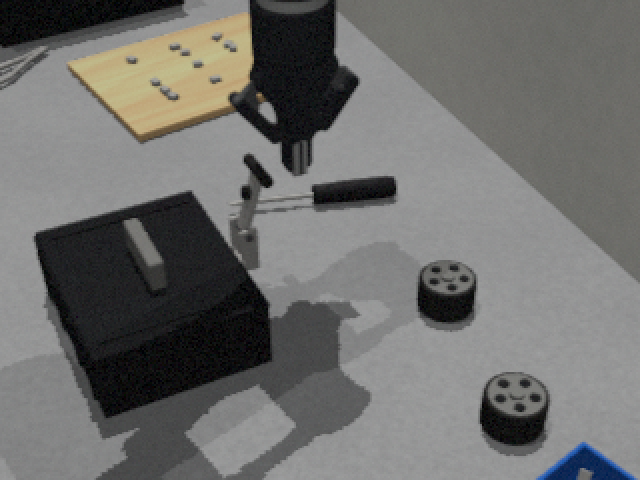

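The side view shows the closed fingertip at (298,170) just behind the clamp bar at (257,170), with nothing in the way. I'll push the clamp over.

Emit:
drive_tool(steps=[[1,[0,-0.7,0],[0,0,0]],[1,[0,-0.7,0],[0,0,0]],[1,[0,-0.7,0],[0,0,0]],[1,[0,-0.7,0],[0,0,0]],[1,[0,-0.7,0],[0,0,0]],[1,[0,-0.6,0],[0,0,0]],[1,[0,-0.5,0],[0,0,0]],[1,[0,-0.5,0],[0,0,0]]])

```text
t: 17.0
tool_pos: [0.5968, 0.1771, 0.1375]
tcp_rot: [0.0, 0.699, 0.716, 0.0]
contact_force: [1.9, 0.3, 1.8]
width: -0.0002
grasp_force: 1.0
```

Emit:
drive_tool(steps=[[1,[0,-0.5,0],[0,0,0]],[1,[0,-0.5,0.1],[0,0,0]],[1,[0,-0.5,0.2],[0,0,0]],[1,[0,-0.5,0.3],[0,0,0]],[1,[0,0,0],[0,0,0]]])

```text
t: 17.5
tool_pos: [0.5751, 0.1764, 0.1301]
tcp_rot: [-0.001, 0.698, 0.716, -0.001]
contact_force: [-0.3, -0.1, -0.3]
width: 0.0003
grasp_force: 0.0
```

```bash
python3 - <<'E'
from h import *
goal([.5643,.1762,.128],1.3)
im=snap('side');print([(d['p'],d['centre']) for d in bot.spot_point('side','clamp_bar')[:1]])
im=snap('top');print([(d['p'],d['centre']) for d in bot.spot_point('top','clamp_bar')[:1]])
E
```

```text
pos [0.5751 0.1764 0.1301] t 17.5 shift now [ 0.   -1.08  0.22] after turn [ 0.   -1.09  0.21] turn [-0.21  0.03  0.09] j6 0.2 F [-0.3 -0.1 -0.3]
pos [0.5751 0.1764 0.1301] t 17.5 shift now [ 0.   -1.08  0.22] after turn [-0.    1.09  0.21] turn [-4.0000e-02 -3.2000e-01 -1.7991e+02] j6 0.2 F [-0.3 -0.1 -0.3]
[(0.72, [0.5541, 0.178, 0.1442])]
[(0.45, [0.554, 0.1758, 0.1442])]
```

Emit:
drive_tool(steps=[[1,[0,-0.6,0.1],[0,0,0]],[1,[0,-0.5,0.2],[0,0,0]],[1,[0,-0.4,0.4],[0,0,0]],[1,[0,-0.4,0.5],[0,0,0]],[1,[0,-0.4,0.5],[0,0,0]],[1,[0,-0.3,0.5],[0,0,0]],[1,[0,0,0],[0,0,0]]])

```text
t: 18.4
tool_pos: [0.5495, 0.1759, 0.1079]
tcp_rot: [-0.001, 0.698, 0.716, -0.001]
contact_force: [-0.3, -0.3, -0.1]
width: -0.0001
grasp_force: 0.0
```

```bash
python3 - <<'E'
from h import *
goal([.535,.1756,.092],1.3)
im=snap('side');print([(d['p'],d['centre']) for d in bot.spot_point('side','clamp_bar')[:1]])
im=snap('top');print([(d['p'],d['centre']) for d in bot.spot_point('top','clamp_bar')[:1]])
E
```

```text
pos [0.5495 0.1759 0.1079] t 18.4 shift now [ 0.01 -1.45  1.59] after turn [ 0.01 -1.45  1.59] turn [-0.15  0.01  0.09] j6 0.21 F [-0.3 -0.3 -0.1]
pos [0.5495 0.1759 0.1079] t 18.4 shift now [ 0.01 -1.45  1.59] after turn [-0.01  1.45  1.59] turn [-2.0000e-02 -2.4000e-01 -1.7991e+02] j6 0.21 F [-0.3 -0.3 -0.1]
[]
[(0.63, [0.5236, 0.1743, 0.1106])]
```

Emit:
drive_tool(steps=[[1,[0,0,-1],[0,0,0]],[1,[0,0,-0.8],[0,0,0]],[1,[0,-1,0],[0,0,0]],[1,[0,-1.1,0],[0,0,0]],[1,[0,0,0.8],[0,0,0]],[1,[0,0,0.8],[0,0,0]],[1,[0,0,0.7],[0,0,0]],[1,[0,0,0],[0,0,0]]])

```text
t: 19.4
tool_pos: [0.5295, 0.1753, 0.1026]
tcp_rot: [-0.0, 0.699, 0.716, -0.001]
contact_force: [-0.4, 0.3, -0.9]
width: 0.0001
grasp_force: 0.0
```

Emit:
drive_tool(steps=[[1,[0,0,0.4],[0,0,0]],[1,[0,0,0.3],[0,0,0]],[1,[0,0,0],[0,0,0]]])

```text
t: 19.7
tool_pos: [0.5304, 0.1754, 0.0969]
tcp_rot: [0.0, 0.699, 0.716, 0.0]
contact_force: [0.3, 0.5, 0.0]
width: 0.0002
grasp_force: 0.1
```

Emit:
drive_tool(steps=[[1,[0,0,0.2],[0,0,0]],[1,[0,0,0.2],[0,0,0]],[1,[0,0,0],[0,0,0]]])

```text
t: 20.0
tool_pos: [0.53, 0.1754, 0.093]
tcp_rot: [-0.0, 0.699, 0.716, -0.0]
contact_force: [0.6, -0.0, -0.1]
width: 0.0
grasp_force: 0.0
```

Emit:
drive_tool(steps=[[1,[0,0,0.15],[0,0,0]],[1,[0,0,0],[0,0,0]]])

```text
t: 20.2
tool_pos: [0.53, 0.1754, 0.0916]
tcp_rot: [-0.0, 0.698, 0.716, -0.0]
contact_force: [-0.3, -0.3, -0.8]
width: 0.0001
grasp_force: 0.1
```

Emit:
drive_tool(steps=[[1,[0,0,0.1],[0,0,0]],[1,[0,0,0],[0,0,0]]])

```text
t: 20.4
tool_pos: [0.53, 0.1754, 0.0907]
tcp_rot: [-0.0, 0.698, 0.716, -0.0]
contact_force: [1.1, 0.5, 0.0]
width: -0.0001
grasp_force: 0.3
```

```bash
python3 - <<'E'
from h import *
print(bot.sense()['contact_force'])
im=snap('side');print([(d['p'],d['centre']) for d in bot.spot_point('side','clamp_bar')[:1]])
A=cv2.resize(im['pixels'][130:250,170:330],None,fx=4,fy=4,interpolation=cv2.INTER_CUBIC)
cv2.imwrite('pics/s5.png',np.clip(A[...,::-1].astype(float)*2,0,255).astype(np.uint8))
im=snap('top');print([(d['p'],d['centre']) for d in bot.spot_point('top','clamp_bar')[:1]])
E
```

```text
[1.14133335 0.49312262 0.02843803]
[(0.72, [0.4803, 0.1733, -0.0003])]
[(0.47, [0.5189, 0.1716, 0.0873])]
```

View pics/s5.png

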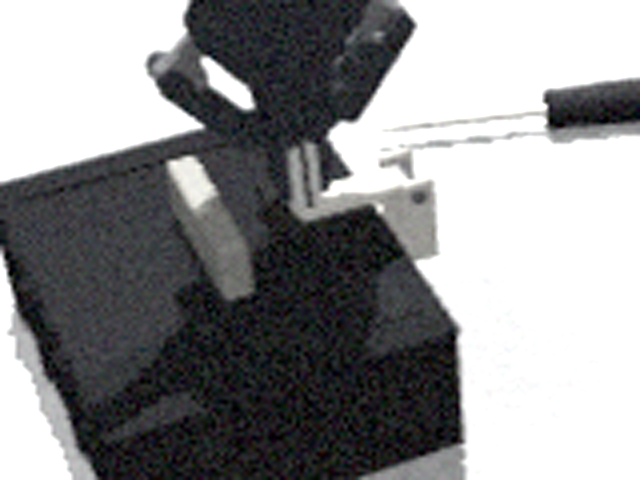

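The crop shows the arm level from the lug at (400,200) to the fingertip at (305,205). I'll press a little further until it's firm.

Emit:
drive_tool(steps=[[1,[0,0,0.1],[0,0,0]],[1,[0,0,0],[0,0,0]]])

```text
t: 20.8
tool_pos: [0.5302, 0.1754, 0.0898]
tcp_rot: [0.0, 0.698, 0.716, 0.0]
contact_force: [-0.9, -0.1, 0.6]
width: -0.0002
grasp_force: 0.3
```

Emit:
drive_tool(steps=[[1,[0,0,0.05],[0,0,0]],[1,[0,0,0],[0,0,0]]])

```text
t: 21.0
tool_pos: [0.5302, 0.1754, 0.0893]
tcp_rot: [0.0, 0.699, 0.716, 0.0]
contact_force: [0.6, -0.4, 1.1]
width: 0.0003
grasp_force: 0.5
```

Emit:
drive_tool(steps=[[1,[0,0,0.05],[0,0,0]],[1,[0,0,0.05],[0,0,0]],[1,[0,0,0],[0,0,0]]])

```text
t: 21.3
tool_pos: [0.5302, 0.1755, 0.089]
tcp_rot: [-0.0, 0.698, 0.716, -0.0]
contact_force: [-1.8, -0.9, 5.9]
width: -0.0005
grasp_force: 2.8
```

Emit:
drive_tool(steps=[[1,[0,0,0.05],[0,0,0]],[1,[0,0,0.05],[0,0,0]],[1,[0,0,0],[0,0,0]]])

```text
t: 21.6
tool_pos: [0.5302, 0.1755, 0.0889]
tcp_rot: [-0.0, 0.698, 0.716, -0.0]
contact_force: [-4.3, -1.7, 10.4]
width: -0.0001
grasp_force: 5.2
```

The clamp bottomed out at z≈0.089 with about 10 N. I'll retreat straight up and check.

Emit:
drive_tool(steps=[[1,[0,0,-0.3],[0,0,0]],[1,[0,0,-1],[0,0,0]],[1,[0,0,-2.5],[0,0,0]],[1,[0,0,-3.5],[0,0,0]],[1,[0,-2,-4],[0,0,0]],[1,[0,-3,-3],[0,0,0]],[1,[0,-3,0],[0,0,0]],[1,[0,0,0],[0,0,0]]])

```text
t: 22.4
tool_pos: [0.4474, 0.1735, 0.2313]
tcp_rot: [-0.0, 0.698, 0.716, 0.0]
contact_force: [0.1, 0.2, 0.8]
width: 0.0
grasp_force: 0.0
```

```bash
python3 - <<'E'
from h import *
for cam in('top','side','wrist'):
    im=snap(cam)
    for n in('lid','clamp_bar','clamp_hinge','wheel_a','driver'):print(cam,n,[(round(float(d['p']),2),np.round(d['centre'],4)) for d in bot.spot_point(cam,n)[:2]])
    if cam=='side':A=cv2.resize(im['pixels'][130:280,170:330],None,fx=4,fy=4,interpolation=cv2.INTER_CUBIC)
cv2.imwrite('pics/s6.png',np.clip(A[...,::-1].astype(float)*2,0,255).astype(np.uint8))
s=bot.sense();print(s['t'],s['tool_pos'],s['contact_force'])
E
```

```text
top lid [(0.72, array([0.4809, 0.1744, 0.0563]))]
top clamp_bar [(0.58, array([0.5192, 0.1731, 0.0848]))]
top clamp_hinge [(0.91, array([0.5868, 0.1754, 0.0875]))]
top wheel_a [(0.65, array([ 0.767 ,  0.0748, -0.0026])), (0.56, array([ 0.7379, -0.0968, -0.0014]))]
top driver [(0.95, array([0.716 , 0.2986, 0.0028])), (0.22, array([ 0.7647,  0.0751, -0.001 ]))]
side lid [(0.61, array([0.4835, 0.1754, 0.0601]))]
side clamp_bar [(0.55, array([0.5153, 0.174 , 0.0837])), (0.2, array([0.485 , 0.1748, 0.0594]))]
side clamp_hinge [(0.82, array([0.5892, 0.1778, 0.0876]))]
side wheel_a [(0.62, array([0.7615, 0.0725, 0.0022])), (0.46, array([0.5869, 0.174 , 0.0867]))]
side driver [(0.87, array([ 0.714 ,  0.2981, -0.0033]))]
wrist lid [(0.79, array([0.4812, 0.1752, 0.0603]))]
wrist clamp_bar [(0.67, array([0.5202, 0.1804, 0.0843]))]
wrist clamp_hinge [(0.95, array([0.5877, 0.1794, 0.085 ]))]
wrist wheel_a [(0.98, array([ 7.664e-01,  6.920e-02, -7.000e-04])), (0.77, array([ 0.7378, -0.0993, -0.0018]))]
wrist driver [(0.63, array([ 0.7148,  0.2976, -0.0016]))]
23.3 [0.45017193 0.17351796 0.23028018] [ 0.61306395 -0.15212714 -0.07150752]
```

View pics/s6.png

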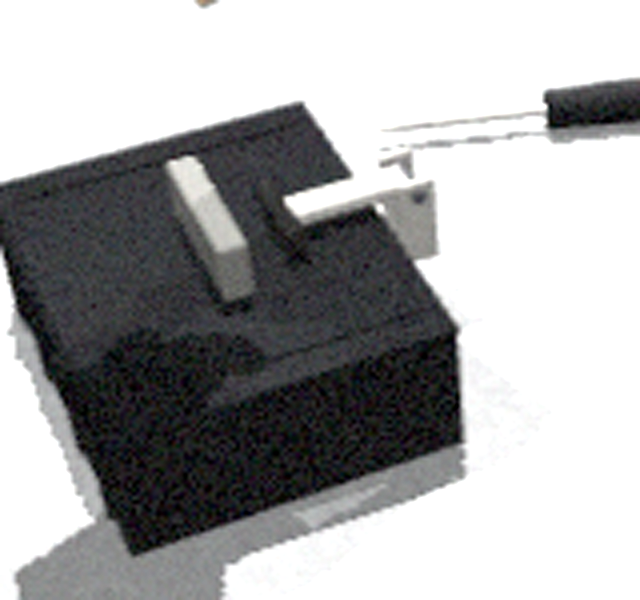

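The crop shows the lid flush on the crate and the clamp arm lying level from (400,185) to its bar at (285,220). The wheels and screwdriver haven't moved, so I'm handing in.

```bash
python3 -c "
from rig import bot
print(bot.hand_in())"
```

```text
the job is handed in; nothing more can be done
None
```

The lid is fully down and level in the crate's rim, the clamp is closed flat on it, the loose wheels and screwdriver are where they were, and the job was handed in at about 23 s; no verdict was returned.

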